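# Stack a flipper pivot set on the rivet anvil

## Robot

A 6-joint arm with a two-finger parallel gripper is mounted at the origin on the work surface. World frame = base frame: x ahead of the robot, y to its left, z up, the work surface at z = 0. Lengths are in mm, angles in degrees, forces in N, time in s.
With the tool pointing down it reaches from about 300 to 850 mm from the base axis. Payload 4.2 kg.
Tool frame: the origin (TCP) lies at the very end of the fingers, on their centre line; the grasp point (between the pads) lies 19 mm behind it (env.grasp_offset is the distance from the TCP to the grasp point, in mm); z points along the fingers, y is the line along which they close (so a half turn about z gives the same grasp; the last joint's range is limited). The gripper opens to 91 mm and grips with 3 to 60 N. Pads are 32 mm wide; open, the fingers measure 118 mm over their backs; the gripper's body (76 mm by 178 mm) begins 60 mm behind the grasp point.
Start: joints at [74.542, 18.312, 89.639, -0, 72.044, -1.146], TCP at [142.147, 557.169, 213.976] pointing down, gripper open.
Joint ranges: [-177.97, 177.97], [-48.28, 115.42], [12.27, 149.76], [-77.06, 257.06], [2.81, 150.46], [-146.56, 146.56]. Speed limits (degrees/s): [147.25, 147.25, 180, 180, 180, 180].

## Interface

Orientations are given as [roll, pitch, yaw] about the fixed x, y, z axes, in that order (R = Rz(yaw) Ry(pitch) Rx(roll)).
In Python, from workcell import env, eyes gives the robot as it stands.
- The arm moves only by the tool send_rows, never from a script. Its arguments are lists of equal length, an entry for each row: "grip": the opening, from -1 (shut) to 1 (fully open), so that 0 is half open; "xyz": the shift along the world's x, y, z in m, a list of three; "yaw": the turn about the world's z in degrees. A call has 1 to 8 rows; each row is the pose to reach, as a shift and turn from the pose commanded when the call began; what a row does not reach only later rows make up. A row lasts 1/12 s, in which the tool goes at most 41.7 mm and 7.16 degrees, less where a joint would pass 70% of its speed; a pose out of reach is approached as far as the arm can. A call with a gripper value outside its range is refused whole. The fingers move at their own pace and stop on an object; "grip_force" is the grip in N (left out, the last holds). Time passes only in rows, so rows that repeat a pose let the fingers close. It gives the time, the measured TCP pose, the force, the opening and the grip force at its end, in the units of the state.
- env.state(): the state, without advancing time (a new reading comes with each control period).
- eyes.grab_frame(name): name is "scene" or "side" or "wrist"; returns a dict with "frame" (480x640x3 uint8, red, green, blue), "fx", "fy", "cx", "cy" (pixels), "D" ([k1, k2, p1, p2, k3] as OpenCV has them; the pictures are not rectified), "pose" (4x4, takes a point from camera to world coordinates). Camera axes: x right, y down, z forward; pixel columns grow to the right and rows downward; lengths in mm; the calibration is good to about 2 mm. A picture is of the moment at which its call begins. There is no depth.
- env.job_done(): hands the job in; it is judged then, once.
The state is a dict: "time_s": time; "qpos": joint angles; "qvel": joint speeds; "effort": joint torques, N m; "ee_pos": TCP position; "ee_rot": TCP orientation; "force": force on the tool from outside, world axes, zero at the start; "torque": the same for the moment, N m; "gripper_width": finger opening in mm; "gripper_force": force on a finger pad.
Only numpy, scipy, OpenCV 4.12 (cv2) and the standard library are available. Lean on these libraries where they do the work, as an engineer would, in place of code of your own. Each camera call takes 0.05 s, during which the arm holds its last target. There are 200 camera calls.

## Task

Stack the flipper pivot set over the tall pin of the brass rivet anvil on the square base, ready for the press: first the steel coil plate flat on the anvil, on it the white bushing with its flange down, then the nickel rotor, and the brass collar on top, each sitting flat on the one below with the pin through it. Let go of everything, leave the short-pin anvil on the round base empty, and leave the yellow drop target, the red sleeve and the copper coil where they lie.

Things in the scene. Friction and masses are not known exactly. Their poses are not given: they have to be found in the camera images.
- plate_mid (a point): Steel coil plate, loose, lying flat: 80 (its x) by 50 (its y) by 6 mm thick, with a 20 mm round hole through its middle. The point is the centre of the hole, half-way up (3 mm above its underside); z is up. Either face may be up when stacked, at any yaw. About 160 g.
- bushing_mid (a point): White nylon flanged bushing, loose, standing flange down: round flange 52 mm across and 6 mm thick, above it a round hub 36 mm across and 10 mm high (16 mm in all), with a 20 mm hole right through. The point is on the axis, half-way up (8 mm above its underside); z points from flange to hub. It can be gripped by the hub. About 30 g.
- rotor_mid (a point): Nickel-plated flipper rotor, loose, lying flat: round hub 40 mm across and 12 mm high with a 20 mm hole through it, and a flat arm 12 mm wide and 8 mm thick (half-way up the hub) along its +x, ending in a rounded tip 55 mm from the hub's axis. The point is on the hub's axis, half-way up (6 mm above its underside); grip the hub along its y, across the arm. Either face may be up when stacked, at any yaw. About 90 g.
- collar_mid (a point): Plain brass collar, loose, standing on its end: round, 30 mm across, 14 mm high, with an 18 mm hole through it. The point is on its axis, half-way up (7 mm above its underside). About 50 g.
- tall_seat (a point): The target, fixed: brass rivet anvil, 44 mm across, on a square 70 mm dark steel base 8 mm thick; its flat face is 20 mm above the table, and from the middle of that face a brass pin 10 mm thick with a tapered tip stands 44 mm up (pin top 64 mm above the table). The point is the centre of the face, at the foot of the pin; z is up. The holes fit the pin loosely. The stacked parts' undersides come to lie 0, 6, 22 and 34 mm above this point.
- short_seat (a point): The other anvil, fixed, to be left empty: the same brass face, 44 mm across and 20 mm above the table, but on a round dark steel base 68 mm across and with a pin only 14 mm high. The point is the centre of its face, at the foot of the pin.
- drop_target: Yellow plastic drop target, loose bystander, lying flat: 70 by 28 mm, 6 mm thick, with a raised foot 20 mm high at its -x end. Origin at the middle of its underside.
- sleeve: Red post sleeve, loose bystander: an upright tube 20 mm across and 22 mm high. Origin at the middle of its underside.
- coil: Copper-wound coil with black end discs, loose bystander: standing, 42 mm across and 40 mm high. Origin at the middle of its underside.

How it is judged:
By the outcome, as a careful person would: the job done as asked, in the order asked, and still so for the second after the job is handed in, with the robot touching nothing.
It also fails if it takes over 115 s, if anything falls off the work surface, if the arm or the gripper's body presses on something with over 40 N, if the wrist force passes 120 N, or if a joint passes its speed limit or range.

## Working session

There is one attempt and no reset: what is moved stays moved. The work goes in short steps, Python scripts to look and compute and a tool call to move; the robot and the scene stay as the last step left them, time stands still between calls to the robot, and variables do not carry over. Pictures are saved under pics/ and viewed, at most 14 in all, crops included, and the job is handed in when it is done.

Besides the shell and the picture viewer there is one more tool, called after "Request:" by a JSON object that holds its "fn" and its "kwargs", one argument or row to a line. send_rows: Moves the arm, as the interface text tells. Its arguments: {"type":"object","properties":{"grip":{"type":"array"},"xyz":{"type":"array"},"yaw":{"type":"array"},"grip_force":{"type":"number"}},"required":["grip","xyz","yaw"]}

```bash
mkdir -p pics; cat > h.py <<'E'
import numpy as np, cv2
from workcell import env, eyes
def shot(name, fn):
    f=eyes.grab_frame(name); cv2.imwrite('pics/'+fn, f['frame'][:,:,::-1]); np.save('pics/'+fn+'.npy',f,allow_pickle=True); return f
def load(fn): return np.load('pics/'+fn+'.npy',allow_pickle=True).item()
def K(f): return np.array([[f['fx'],0,f['cx']],[0,f['fy'],f['cy']],[0,0,1.]])
def p2w(f,uv,z):
    n=cv2.undistortPoints(np.array(uv,float).reshape(-1,1,2),K(f),np.array(f['D'],float)).reshape(-1,2)
    P=f['pose']; d=np.c_[n,np.ones(len(n))]@P[:3,:3].T; o=P[:3,3]
    return o+d*((z-o[2])/d[:,2])[:,None]
def w2p(f,X):
    Pi=np.linalg.inv(f['pose']); r,_=cv2.Rodrigues(Pi[:3,:3])
    return cv2.projectPoints(np.array(X,float).reshape(-1,1,3),r,Pi[:3,3],K(f),np.array(f['D'],float))[0].reshape(-1,2)
E
python3 - <<'E'
from h import *
a=[shot(n,n+'0.png') for n in ('scene','side','wrist')]
for f in a: print(f['pose'].round(2).tolist(),f['fx'],f['D'])
print(env.state(),env.grasp_offset)
E
```

```text
[[-0.28, 0.7, -0.66, 1073.89], [0.96, 0.2, -0.19, 146.82], [-0.0, -0.68, -0.73, 625.76], [0.0, 0.0, 0.0, 1.0]] 460.35538826970225 [0.0419208 0.        0.        0.        0.       ]
[[1.0, -0.07, 0.05, 502.07], [-0.09, -0.69, 0.72, -800.23], [-0.02, -0.72, -0.69, 826.74], [0.0, 0.0, 0.0, 1.0]] 622.1108618131492 [-0.17379877  0.          0.          0.          0.        ]
[[0.25, 0.93, 0.27, 66.33], [0.97, -0.24, -0.07, 576.77], [-0.0, 0.28, -0.96, 383.36], [0.0, 0.0, 0.0, 1.0]] 352.22072173309135 [0.02027301 0.         0.         0.         0.        ]
{'time_s': 0.15, 'qpos': array([ 7.45415905e+01,  1.83424285e+01,  8.96908607e+01,  4.69394658e-04,
        7.20454994e+01, -1.14379710e+00]), 'qvel': array([-0.02026765, -0.09014955, -0.17869194, -0.00401561,  0.19301825,
        0.08549762]), 'effort': array([ 2.23124734e-04, -4.12774372e+01, -2.32155579e+01,  7.28002167e-02,
        4.32875357e-02, -7.39500229e-05]), 'ee_pos': array([142.03729442, 556.77292532, 213.31797569]), 'ee_rot': array([-1.79921236e+02, -2.01900095e-03,  1.65685241e+02]), 'force': array([ 0.49254964, -0.42980984, -0.12303737]), 'torque': array([ 0.0056755, -0.0097844,  0.0072243]), 'gripper_force': 0.0, 'gripper_width': 91.39826277751953} 18.8
```

View pics/scene0.png

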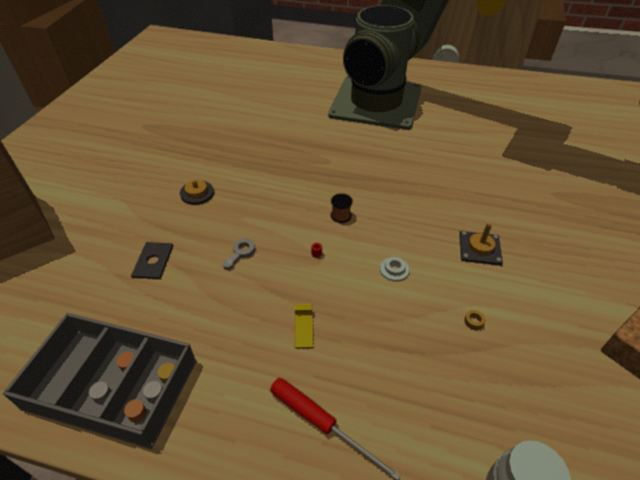

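View pics/side0.png

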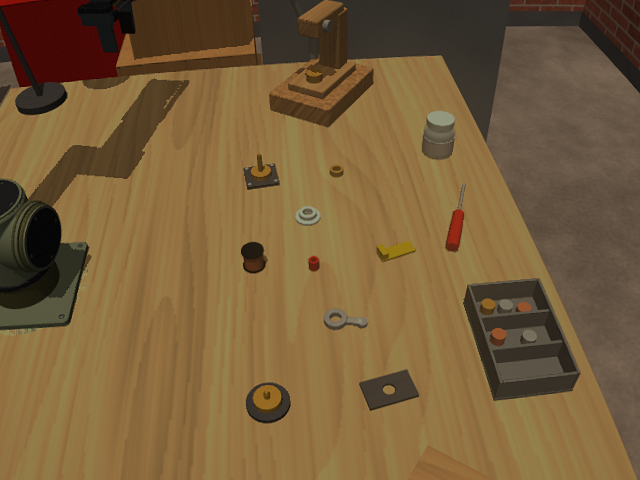

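The scene picture shows the plate hole at (153,260), rotor hub (245,246), bushing (396,266), collar (475,320) and tall anvil (483,243). The side picture shows the same parts at (389,390), (336,319), (308,213), (337,170) and (261,172).

```bash
python3 - <<'E'
from h import *
s=load('scene0.png');d=load('side0.png')
T=dict(plate=((153,260),(389,390),6),bush=((396,265),(308,213),16),rotor=((245,246),(336,319),12),rtip=((229,264),(362,323),10),collar=((475,319),(337,169),14),tall=((483,243),(261,172),20),pintip=((488,226),(260,155),64),short=((197,187),(267,398),20),coil=((342,201),(253,249),40),sleeve=((317,246),(314,260),22),drop=((304,325),(398,250),6))
for k,(a,b,z) in T.items(): print(k,p2w(s,[a],z)[0].round(1),p2w(d,[b],z)[0].round(1))
# plate corners in side
print(p2w(d,[(360,382),(409,371),(419,398),(370,409)],6).round(1).tolist())
E
```

```text
plate [ 638.9 -277.3    6. ] [ 636.6 -284.6    6. ]
bush [542.6 138.7  16. ] [542.3 129.9  16. ]
rotor [ 568.5 -130.7   12. ] [ 569.6 -140.5   12. ]
rtip [ 614.3 -142.6   10. ] [ 612.1 -152.1   10. ]
collar [616.7 274.   14. ] [615.  269.4  14. ]
tall [453.2 279.   20. ] [451.6 269.7  20. ]
pintip [455.3 276.1  64. ] [453.2 270.5  64. ]
short [ 450.5 -280.6   20. ] [ 449.9 -288.9   20. ]
coil [433.9  15.8  40. ] [434.4  14.3  40. ]
sleeve [542.1  -3.   22. ] [543.4  -7.7  22. ]
drop [695.7  19.    6. ] [703.5  17.4   6. ]
[[594.1, -265.2, 6.0], [673.6, -253.3, 6.0], [679.9, -304.1, 6.0], [602.8, -314.9, 6.0]]
```

View pics/wrist0.png

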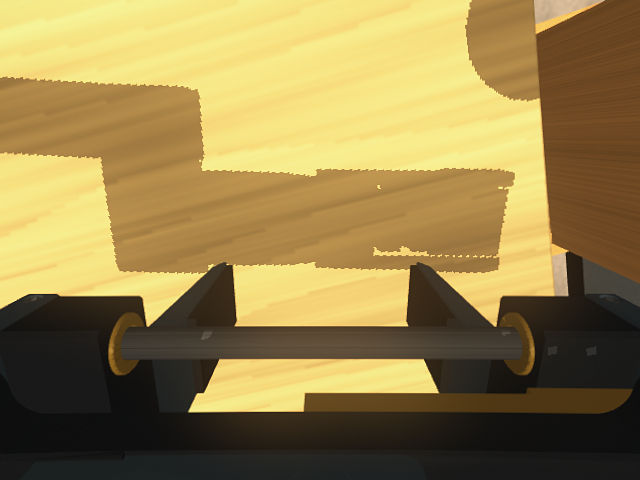

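Request:
{"fn": "send_rows", "kwargs": {
  "grip": [1, 1, 1, 1, 1, 1],
  "xyz": [
    [0.155, -0.141, 0],
    [0.155, -0.141, 0],
    [0.155, -0.141, 0],
    [0.155, -0.141, 0],
    [0.155, -0.141, 0],
    [0.155, -0.141, 0]
  ],
  "yaw": [-38, -38, -38, -38, -38, -38]
}}

```text
time_s: 0.65
ee_pos: [301.4, 411.5, 213.8]
ee_rot: [-180.0, 0.2, 127.1]
force: [-0.1, 0.1, -0.4]
gripper_width: 91.1
gripper_force: 0.0
```

Request:
{"fn": "send_rows", "kwargs": {
  "grip": [1, 1, 1, 1, 1, 1, 1, 1],
  "xyz": [
    [0.155, -0.141, 0],
    [0.155, -0.141, 0],
    [0.155, -0.141, 0],
    [0.155, -0.141, 0],
    [0.155, -0.141, 0],
    [0.155, -0.141, 0],
    [0.155, -0.141, 0],
    [0.155, -0.141, 0]
  ],
  "yaw": [-38, -38, -38, -38, -38, -38, -38, -38]
}}

```text
time_s: 1.32
ee_pos: [452.0, 274.9, 213.6]
ee_rot: [-179.9, 0.0, 89.7]
force: [0.1, 0.2, -0.9]
gripper_width: 91.1
gripper_force: 0.0
```

```bash
python3 - <<'E'
from h import *
f=shot('wrist','w1.png'); s=env.state();print(s['ee_pos'],s['ee_rot'],s['qpos'],s['time_s'])
print(f['pose'].round(2).tolist())
print(w2p(f,[(452,275,20),(452,275,64)]))
E
```

```text
[451.49778645 275.44321826 213.71702045] [-1.79949434e+02  6.33752384e-04  8.97716818e+01] [3.01241224e+01 1.41901444e+01 9.55650674e+01 2.65615090e-02
 7.02887458e+01 3.03434726e+01] 1.3667
[[1.0, -0.0, -0.0, 453.7], [-0.0, -0.96, -0.28, 354.48], [-0.0, 0.28, -0.96, 383.74], [0.0, 0.0, 0.0, 1.0]]
[[320.15258809 214.99845292]
 [319.98914371 225.07505246]]
```

View pics/w1.png

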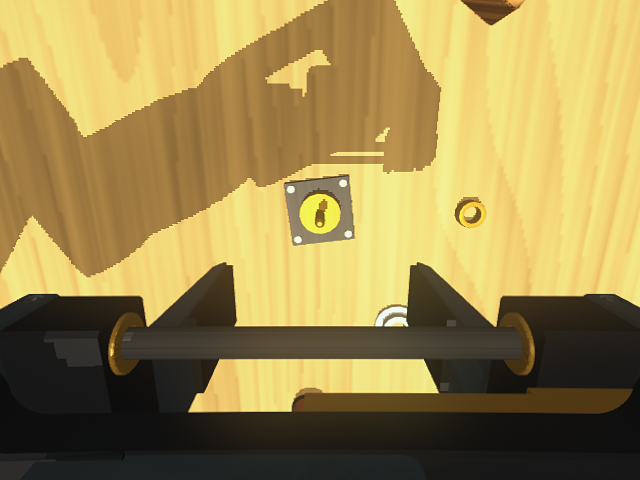

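The tall anvil's face is at about (320,213), its pin tip at (319,224), and the collar at (471,212). On to the plate.

Request:
{"fn": "send_rows", "kwargs": {
  "grip": [1, 1, 1, 1, 1, 1, 1, 1],
  "xyz": [
    [0.093, -0.278, -0.04],
    [0.093, -0.278, -0.04],
    [0.093, -0.278, -0.04],
    [0.093, -0.278, -0.04],
    [0.093, -0.278, -0.04],
    [0.093, -0.278, -0.04],
    [0.093, -0.278, -0.04],
    [0.093, -0.278, -0.04]
  ],
  "yaw": [-41, -41, -41, -41, -41, -41, -41, -41]
}}

```text
time_s: 2.03
ee_pos: [546.1, -6.9, 173.0]
ee_rot: [179.9, 0.1, 48.6]
force: [0.1, 0.3, 0.2]
gripper_width: 91.0
gripper_force: 0.0
```

Request:
{"fn": "send_rows", "kwargs": {
  "grip": [1, 1, 1, 1, 1, 1, 1, 1],
  "xyz": [
    [0.093, -0.278, -0.04],
    [0.093, -0.278, -0.04],
    [0.093, -0.278, -0.04],
    [0.093, -0.278, -0.04],
    [0.093, -0.278, -0.04],
    [0.093, -0.278, -0.04],
    [0.093, -0.278, -0.04],
    [0.093, -0.278, -0.04]
  ],
  "yaw": [-41, -41, -41, -41, -41, -41, -41, -41]
}}

```text
time_s: 2.7
ee_pos: [639.7, -285.1, 132.0]
ee_rot: [179.8, 0.0, 7.6]
force: [-0.3, 0.1, -0.3]
gripper_width: 91.1
gripper_force: 0.0
```

```bash
python3 - <<'E'
from h import *
f=load('w1.png')
hsv=cv2.cvtColor(f['frame'],cv2.COLOR_RGB2HSV)
print(hsv[205,310],hsv[212,463],hsv[150,500],hsv[224,319])
def blob(m,box):
    x0,y0,x1,y1=box; c=max(cv2.findContours(m[y0:y1,x0:x1].astype(np.uint8),cv2.RETR_EXTERNAL,cv2.CHAIN_APPROX_NONE)[0],key=len)
    h=cv2.convexHull(c).reshape(-1,2)+[x0,y0]
    return h
m=(hsv[...,1]>190)&(hsv[...,2]>120)
for b,z in (((295,185,345,240),20),((450,190,492,235),14)):
    h=blob(m,b); W=p2w(f,h+0.,z); (c,r)=cv2.minEnclosingCircle(W[:,:2].astype(np.float32)); print(c,r,h.min(0),h.max(0))
print(p2w(f,[(319,224)],64))
sc=p2w(f,[(291,190),(343,183.5),(348,234),(298,240)],8);print(sc.mean(0))
f=shot('wrist','w2.png'); s=env.state();print(s['ee_pos'],s['ee_rot'],s['qpos'],s['time_s'])
E
```

```text
[ 29 172 243] [ 22 193 245] [ 26 119 245] [ 30 168 248]
(452.4197082519531, 285.4922180175781) 3.390592575073242 [319 202] [322 208]
(614.1347045898438, 273.6726989746094) 14.303462982177734 [462 201] [485 227]
[[451.08223887 276.03766437  64.        ]]
[451.78861365 275.25413727   8.        ]
[ 638.98124305 -282.68759818  132.22288419] [1.79991845e+02 6.00071223e-02 7.65446919e+00] [-2.47890524e+01  3.25005394e+01  7.82835395e+01 -4.17807997e-02
  6.92621927e+01  5.75712842e+01] 2.75
```

View pics/w2.png

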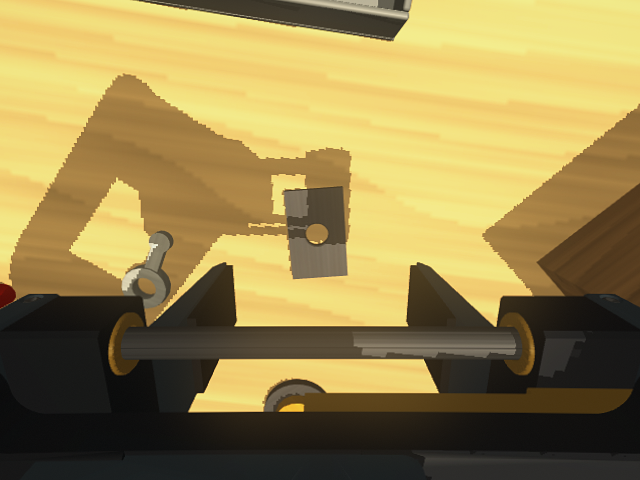

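The plate's hole is at (317,233) with corners (285,191), (342,187), (347,274) and (293,279). The rotor's hub is at (147,285) and its tip at (161,241).

```bash
python3 - <<'E'
from h import *
f=load('w2.png')
c=p2w(f,[(285,191),(342,187),(347,274.5),(293,279)],6)
print(c.round(1).tolist(),c.mean(0),[np.linalg.norm(c[i]-c[(i+1)%4]).round(1) for i in range(4)])
for i,j in((3,0),(2,1)): d=c[j]-c[i];print(np.degrees(np.arctan2(d[1],d[0])))
print(p2w(f,[(317,233)],6),p2w(f,[(147,285)],12),p2w(f,[(161,241)],10))
print(f['pose'].round(2).tolist())
E
```

```text
[[672.1, -250.7, 6.0], [681.8, -297.8, 6.0], [604.5, -314.0, 6.0], [593.7, -266.3, 6.0]] [ 637.9943842  -282.20632109    6.        ] [np.float64(48.0), np.float64(79.0), np.float64(49.0), np.float64(79.9)]
11.203565369473326
11.88754371908455
[[ 639.33448492 -282.18040089    6.        ]] [[ 573.70876491 -139.05178689   12.        ]] [[ 615.56583229 -150.00891227   10.        ]]
[[0.13, -0.95, -0.28, 719.52], [-0.99, -0.13, -0.04, -273.98], [0.0, 0.28, -0.96, 302.14], [0.0, 0.0, 0.0, 1.0]]
```

Request:
{"fn": "send_rows", "kwargs": {
  "grip": [1, 1, 1, 1, 1, 1],
  "xyz": [
    [-0.0005, 0.0005, -0.04],
    [-0.0005, 0.0005, -0.08],
    [-0.0005, 0.0005, -0.11],
    [-0.0005, 0.0005, -0.125],
    [-0.0005, 0.0005, -0.125],
    [-0.0005, 0.0005, -0.125]
  ],
  "yaw": [3.7, 3.7, 3.7, 3.7, 3.7, 3.7]
}}

```text
time_s: 3.25
ee_pos: [637.7, -277.8, 8.9]
ee_rot: [-179.9, 0.1, 11.6]
force: [0.9, 0.2, 0.5]
gripper_width: 91.1
gripper_force: 0.0
```

Request:
{"fn": "send_rows", "kwargs": {
  "grip": [1, 1, 1, 0.08, 0.05, 0.05, 0.05, 0.05],
  "xyz": [
    [0.001, -0.002, -0.007],
    [0.001, -0.002, -0.007],
    [0.001, -0.002, -0.007],
    [0.001, -0.002, -0.007],
    [0.001, -0.002, -0.007],
    [0.001, -0.002, -0.007],
    [0.001, -0.002, -0.007],
    [0.001, -0.002, -0.007]
  ],
  "yaw": [0, 0, 0, 0, 0, 0, 0, 0],
  "grip_force": 20
}}

```text
time_s: 3.92
ee_pos: [638.6, -282.4, 2.1]
ee_rot: [180.0, -0.0, 11.4]
force: [-0.6, -1.2, 0.0]
gripper_width: 60.8
gripper_force: 0.0
```

Request:
{"fn": "send_rows", "kwargs": {
  "grip": [-0.3, -0.3, -0.3, -0.3, -0.3, -0.3],
  "xyz": [
    [0, 0, 0],
    [0, 0, 0],
    [0, 0, 0],
    [0, 0, 0],
    [0, 0, 0],
    [0, 0, 0]
  ],
  "yaw": [0, 0, 0, 0, 0, 0]
}}

```text
time_s: 4.42
ee_pos: [638.6, -282.2, 1.9]
ee_rot: [-180.0, 0.0, 11.4]
force: [-0.4, 0.8, 0.9]
gripper_width: 49.6
gripper_force: 20.0
```

Request:
{"fn": "send_rows", "kwargs": {
  "grip": [-0.3, -0.3, -0.3, -0.3, -0.3, -0.3],
  "xyz": [
    [0, 0, 0.01],
    [0, 0, 0.03],
    [0, 0, 0.055],
    [0, 0, 0.08],
    [0, 0, 0.105],
    [0, 0, 0.11]
  ],
  "yaw": [0, 0, 0, 0, 0, 0]
}}

```text
time_s: 4.92
ee_pos: [641.1, -283.5, 117.5]
ee_rot: [179.7, -0.4, 11.4]
force: [0.4, -0.9, -0.1]
gripper_width: 49.8
gripper_force: 20.0
```

Request:
{"fn": "send_rows", "kwargs": {
  "grip": [-0.3, -0.3, -0.3, -0.3, -0.3, -0.3, -0.3, -0.3],
  "xyz": [
    [-0.004, 0.012, 0],
    [-0.011, 0.033, 0],
    [-0.019, 0.057, 0],
    [-0.028, 0.083, 0],
    [-0.036, 0.109, 0],
    [-0.045, 0.135, 0],
    [-0.053, 0.161, 0],
    [-0.062, 0.186, 0]
  ],
  "yaw": [0, 0, 0, 0, 0, 0, 0, 0]
}}

```text
time_s: 5.58
ee_pos: [574.1, -94.0, 109.8]
ee_rot: [-179.9, 0.2, 11.4]
force: [-0.1, 0.9, -0.8]
gripper_width: 49.7
gripper_force: 20.0
```

Request:
{"fn": "send_rows", "kwargs": {
  "grip": [-0.3, -0.3, -0.3, -0.3, -0.3, -0.3, -0.3, -0.3],
  "xyz": [
    [-0.008, 0.024, 0],
    [-0.016, 0.047, 0],
    [-0.023, 0.07, 0],
    [-0.031, 0.093, 0],
    [-0.039, 0.116, 0],
    [-0.046, 0.139, 0],
    [-0.054, 0.163, 0],
    [-0.062, 0.186, 0]
  ],
  "yaw": [0, 0, 0, 0, 0, 0, 0, 0]
}}

```text
time_s: 6.25
ee_pos: [511.8, 91.1, 110.0]
ee_rot: [-180.0, 0.2, 11.4]
force: [-0.0, -0.3, -1.3]
gripper_width: 49.6
gripper_force: 20.0
```

Request:
{"fn": "send_rows", "kwargs": {
  "grip": [-0.3, -0.3, -0.3, -0.3, -0.3, -0.3, -0.3, -0.3],
  "xyz": [
    [-0.009, 0.026, 0],
    [-0.018, 0.053, 0],
    [-0.027, 0.08, 0],
    [-0.036, 0.107, 0],
    [-0.045, 0.134, 0],
    [-0.054, 0.16, 0],
    [-0.06, 0.178, 0],
    [-0.0625, 0.1855, 0]
  ],
  "yaw": [0, 0, 0, 0, 0, 0, 0, 0]
}}

```text
time_s: 6.92
ee_pos: [449.2, 276.8, 110.1]
ee_rot: [180.0, 0.2, 11.5]
force: [0.0, -0.0, -1.4]
gripper_width: 49.6
gripper_force: 20.0
```

Request:
{"fn": "send_rows", "kwargs": {
  "grip": [-0.3, -0.3, -0.3],
  "xyz": [
    [0, 0, 0],
    [0, 0, -0.01],
    [0, 0, -0.01]
  ],
  "yaw": [0, 0, 0]
}}

```text
time_s: 7.17
ee_pos: [450.8, 273.4, 99.7]
ee_rot: [179.9, 0.2, 11.4]
force: [-0.7, 0.1, -2.6]
gripper_width: 49.6
gripper_force: 20.0
```

```bash
python3 - <<'E'
from h import *
f=shot('wrist','w3.png'); s=env.state();print(s['ee_pos'],s['ee_rot'],s['qpos'],s['time_s'])
print(w2p(f,[(452,275.5,64),(452,275.5,20)]))
E
```

```text
[451.21814657 273.42823464 100.3474952 ] [179.90333933   0.20258147  11.32051823] [ 2.99829962e+01  1.99763452e+01  1.05139815e+02 -3.26179652e-02
  5.51067047e+01  1.08681018e+02] 7.2167
[[317.64286223 268.45842734]
 [318.04058453 246.97986412]]
```

View pics/w3.png

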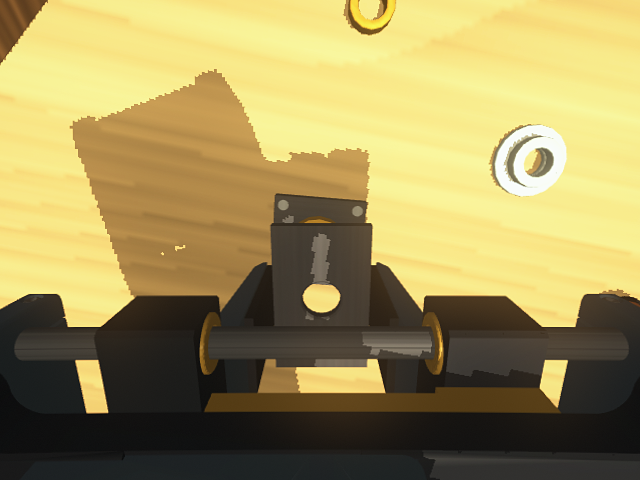

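The plate hangs level; its hole is at (321,298). The bushing hub's top is centred near (537,160).

```bash
python3 - <<'E'
from h import *
f=load('w3.png')
print(p2w(f,[(321,297.5)],104.5),p2w(f,[(272,224),(371,224)],104.5))
print(p2w(f,[(535,156)],16),p2w(f,[(530,161)],3))
s=env.state();print(s['ee_pos'])
E
```

```text
[[452.1734543  273.49914476 104.5       ]] [[485.62244322 304.31929694 104.5       ]
 [495.0087774  257.51457357 104.5       ]]
[[545.77980935 139.96094004  16.        ]] [[542.48198406 134.52634391   3.        ]]
[451.21814657 273.42823464 100.3474952 ]
```

Request:
{"fn": "send_rows", "kwargs": {
  "grip": [-0.3, -0.3, -0.3, -0.3, -0.3],
  "xyz": [
    [0, 0, -0.012],
    [0, 0, -0.022],
    [0, 0, -0.025],
    [0, 0, -0.025],
    [0, 0, -0.025]
  ],
  "yaw": [0, 0, 0, 0, 0]
}}

```text
time_s: 7.63
ee_pos: [452.3, 274.8, 76.8]
ee_rot: [180.0, 0.0, 11.3]
force: [0.2, 0.5, -1.3]
gripper_width: 49.2
gripper_force: 20.0
```

Request:
{"fn": "send_rows", "kwargs": {
  "grip": [-0.3, -0.3, -0.3, -0.3, -0.3, -0.3, -0.3],
  "xyz": [
    [0, 0, -0.012],
    [0, 0, -0.024],
    [0, 0, -0.036],
    [0, 0, -0.046],
    [0, 0, -0.052],
    [0, 0, -0.052],
    [0, 0, -0.052]
  ],
  "yaw": [0, 0, 0, 0, 0, 0, 0]
}}

```text
time_s: 8.22
ee_pos: [452.3, 275.2, 25.1]
ee_rot: [180.0, -0.0, 11.4]
force: [0.8, 0.0, -1.3]
gripper_width: 49.6
gripper_force: 20.0
```

Request:
{"fn": "send_rows", "kwargs": {
  "grip": [-0.3, -0.3, -0.3, -0.3],
  "xyz": [
    [0, 0, -0.001],
    [0, 0, -0.002],
    [0, 0, -0.003],
    [0, 0, -0.003]
  ],
  "yaw": [0, 0, 0, 0]
}}

```text
time_s: 8.55
ee_pos: [452.2, 275.2, 22.1]
ee_rot: [-180.0, -0.0, 11.4]
force: [-0.5, 0.0, -1.5]
gripper_width: 50.2
gripper_force: 20.0
```

Request:
{"fn": "send_rows", "kwargs": {
  "grip": [0.3, 0.6, 0.6, 0.6, 0.6],
  "xyz": [
    [0, 0, 0],
    [0, 0, 0],
    [0, 0, 0],
    [0, 0, 0],
    [0, 0, 0]
  ],
  "yaw": [0, 0, 0, 0, 0]
}}

```text
time_s: 8.97
ee_pos: [452.2, 275.2, 22.1]
ee_rot: [180.0, -0.0, 11.4]
force: [-0.2, -0.5, -0.1]
gripper_width: 72.7
gripper_force: 0.0
```

Request:
{"fn": "send_rows", "kwargs": {
  "grip": [0.6, 0.6, 0.6, 0.6, 0.6, 0.6, 0.6],
  "xyz": [
    [0, 0, 0.02],
    [0, 0, 0.05],
    [0, 0, 0.085],
    [0, 0, 0.12],
    [0, 0, 0.12],
    [0.04, -0.04, 0.12],
    [0.04, -0.055, 0.12]
  ],
  "yaw": [0, 0, 0, 0, 0, 0, 0]
}}

```text
time_s: 9.55
ee_pos: [494.7, 220.6, 142.9]
ee_rot: [-180.0, -0.3, 11.6]
force: [1.2, -0.3, -0.0]
gripper_width: 72.6
gripper_force: 0.0
```

```bash
python3 - <<'E'
from h import *
f=shot('wrist','w4.png'); s=env.state();print(s['ee_pos'],s['ee_rot'],s['time_s'])
E
```

```text
[494.98187171 215.73116186 142.19698057] [ 1.79784437e+02 -1.32710659e-01  1.13552006e+01] 9.6
```

View pics/w4.png

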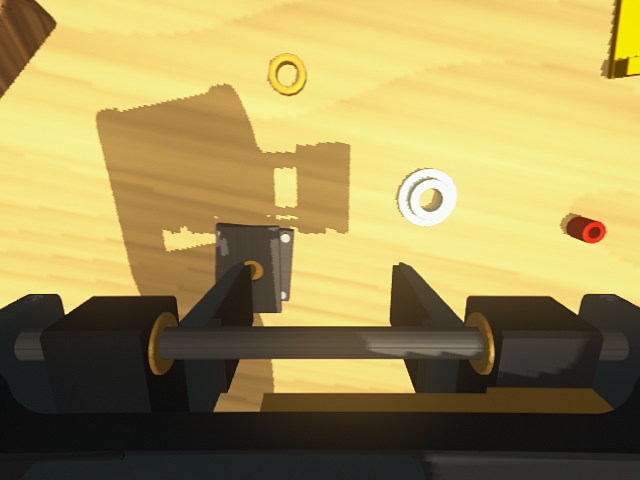

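The plate lies on the anvil with the pin through it, around (252,270). The bushing is at (428,196) and the collar at (287,74).

```bash
python3 - <<'E'
from h import *
f=load('w4.png'); hsv=cv2.cvtColor(f['frame'],cv2.COLOR_RGB2HSV)
def fit(m,box,z):
    x0,y0,x1,y1=box; c=max(cv2.findContours(m[y0:y1,x0:x1].astype(np.uint8),cv2.RETR_EXTERNAL,cv2.CHAIN_APPROX_NONE)[0],key=len)
    h=c.reshape(-1,2)+[x0,y0]; W=p2w(f,h+0.,z)[:,:2].astype(np.float32)
    print(cv2.minEnclosingCircle(W),cv2.fitEllipse(W),h.min(0),h.max(0))
fit((hsv[...,1]<70)&(hsv[...,2]>120),(385,160,470,235),6)
fit((hsv[...,1]>165),(262,48,312,102),14)
E
```

```text
((542.7850341796875, 135.25234985351562), 25.897584915161133) ((542.6685180664062, 135.2978973388672), (49.884376525878906, 50.7479133605957), 176.0251922607422) [398 169] [457 225]
((614.0841674804688, 271.9578857421875), 15.123916625976562) ((614.2542114257812, 271.8290100097656), (28.255964279174805, 29.607542037963867), 130.16717529296875) [268  53] [305  95]
```

Request:
{"fn": "send_rows", "kwargs": {
  "grip": [0.4, 0.4, 0.4, 0.4, 0.4, 0.4, 0.4, 0.4],
  "xyz": [
    [0.025, -0.042, 0],
    [0.045, -0.077, -0.02],
    [0.0505, -0.085, -0.05],
    [0.0505, -0.085, -0.08],
    [0.0505, -0.085, -0.11],
    [0.0505, -0.085, -0.123],
    [0.0505, -0.085, -0.123],
    [0.0505, -0.085, -0.123]
  ],
  "yaw": [0, 0, 0, 0, 0, 0, 0, 0]
}}

```text
time_s: 10.27
ee_pos: [542.2, 135.1, 18.3]
ee_rot: [180.0, 0.1, 11.4]
force: [0.8, 0.1, 0.1]
gripper_width: 64.0
gripper_force: 0.0
```

Request:
{"fn": "send_rows", "kwargs": {
  "grip": [0.3, 0.2, 0.1, -0.1, -0.4, -0.4, -0.4, -0.4],
  "xyz": [
    [0, 0, -0.005],
    [0, 0, -0.011],
    [0, 0, -0.011],
    [0, 0, -0.011],
    [0, 0, -0.011],
    [0, 0, -0.011],
    [0, 0, -0.011],
    [0, 0, -0.011]
  ],
  "yaw": [0, 0, 0, 0, 0, 0, 0, 0],
  "grip_force": 12
}}

```text
time_s: 10.93
ee_pos: [543.0, 135.3, 8.5]
ee_rot: [-180.0, -0.1, 11.4]
force: [-0.3, 0.5, 1.8]
gripper_width: 35.7
gripper_force: 12.0
```

Request:
{"fn": "send_rows", "kwargs": {
  "grip": [-0.4, -0.4, -0.4, -0.4],
  "xyz": [
    [0, 0, 0],
    [0, 0, 0],
    [0, 0, 0],
    [0, 0, 0]
  ],
  "yaw": [0, 0, 0, 0]
}}

```text
time_s: 11.27
ee_pos: [543.0, 135.3, 8.4]
ee_rot: [-180.0, -0.1, 11.4]
force: [-0.1, 0.4, 5.4]
gripper_width: 35.8
gripper_force: 12.0
```

Request:
{"fn": "send_rows", "kwargs": {
  "grip": [-0.4, -0.4, -0.4, -0.4, -0.4, -0.4],
  "xyz": [
    [0, 0, 0.01],
    [0, 0, 0.03],
    [0, 0, 0.055],
    [0, 0, 0.08],
    [0, 0, 0.098],
    [0, 0, 0.1]
  ],
  "yaw": [0, 0, 0, 0, 0, 0]
}}

```text
time_s: 11.77
ee_pos: [544.8, 135.5, 111.8]
ee_rot: [180.0, -0.4, 11.4]
force: [0.0, 0.1, -0.8]
gripper_width: 35.6
gripper_force: 12.0
```

Request:
{"fn": "send_rows", "kwargs": {
  "grip": [-0.4, -0.4, -0.4, -0.4, -0.4, -0.4, -0.4, -0.4],
  "xyz": [
    [-0.01, 0.015, 0],
    [-0.025, 0.039, 0],
    [-0.042, 0.065, 0],
    [-0.059, 0.091, 0],
    [-0.074, 0.115, 0],
    [-0.086, 0.133, 0],
    [-0.0905, 0.14, 0],
    [-0.0905, 0.14, 0]
  ],
  "yaw": [0, 0, 0, 0, 0, 0, 0, 0]
}}

```text
time_s: 12.43
ee_pos: [450.8, 276.0, 107.2]
ee_rot: [180.0, 0.1, 11.5]
force: [-0.3, -0.1, -0.7]
gripper_width: 36.1
gripper_force: 12.0
```

Request:
{"fn": "send_rows", "kwargs": {
  "grip": [-0.4, -0.4, -0.4, -0.4, -0.4],
  "xyz": [
    [0, 0, 0],
    [0, 0, -0.01],
    [0, 0, -0.022],
    [0, 0, -0.022],
    [0, 0, -0.022]
  ],
  "yaw": [0, 0, 0, 0, 0]
}}

```text
time_s: 12.85
ee_pos: [452.1, 273.9, 84.9]
ee_rot: [179.9, 0.1, 11.3]
force: [0.5, -0.3, -0.2]
gripper_width: 35.8
gripper_force: 12.0
```

```bash
python3 - <<'E'
from h import *
f=shot('wrist','w5.png'); s=env.state();print(s['ee_pos'],s['ee_rot'],s['force'],s['time_s'])
E
```

```text
[452.53387256 274.33297873  85.599151  ] [1.79971499e+02 4.16650480e-02 1.13126125e+01] [ 1.03282686 -0.21763057 -0.19913321] 12.9
```

View pics/w5.png

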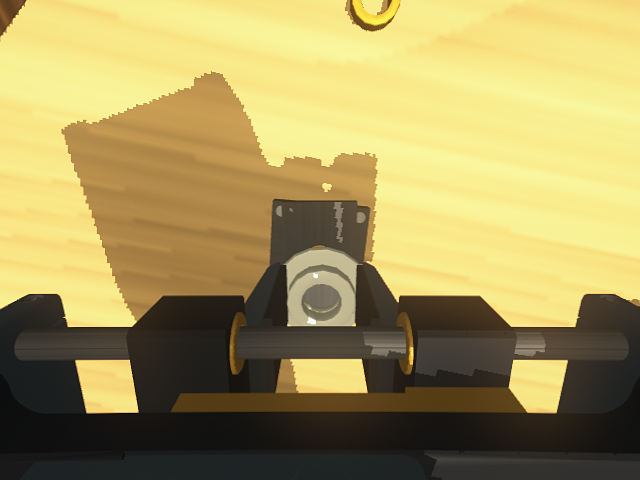

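The bushing is held level, with its hole at (321,298), the same spot as the plate's hole before. Lowering it.

Request:
{"fn": "send_rows", "kwargs": {
  "grip": [-0.4, -0.4, -0.4, -0.4, -0.4, -0.4, -0.4],
  "xyz": [
    [0, 0, -0.012],
    [0, 0, -0.024],
    [0, 0, -0.036],
    [0, 0, -0.044],
    [0, 0, -0.048],
    [0, 0, -0.048],
    [0, 0, -0.048]
  ],
  "yaw": [0, 0, 0, 0, 0, 0, 0]
}}

```text
time_s: 13.48
ee_pos: [452.6, 275.2, 38.3]
ee_rot: [-180.0, -0.0, 11.4]
force: [-0.2, -0.6, -0.0]
gripper_width: 35.7
gripper_force: 12.0
```

Request:
{"fn": "send_rows", "kwargs": {
  "grip": [-0.4, -0.4, -0.4, -0.4],
  "xyz": [
    [0, 0, -0.0015],
    [0, 0, -0.003],
    [0, 0, -0.0038],
    [0, 0, -0.0038]
  ],
  "yaw": [0, 0, 0, 0]
}}

```text
time_s: 13.82
ee_pos: [452.3, 275.3, 34.5]
ee_rot: [-180.0, -0.0, 11.4]
force: [0.4, 0.5, 0.3]
gripper_width: 35.7
gripper_force: 12.0
```

Request:
{"fn": "send_rows", "kwargs": {
  "grip": [-0.1, 0.3, 0.5, 0.5, 0.5],
  "xyz": [
    [0, 0, 0],
    [0, 0, 0],
    [0, 0, 0],
    [0, 0, 0],
    [0, 0, 0]
  ],
  "yaw": [0, 0, 0, 0, 0]
}}

```text
time_s: 14.23
ee_pos: [452.1, 275.1, 34.2]
ee_rot: [180.0, 0.0, 11.4]
force: [-0.5, 0.3, -0.1]
gripper_width: 65.0
gripper_force: 0.0
```

Request:
{"fn": "send_rows", "kwargs": {
  "grip": [0.5, 0.5, 0.5, 0.5, 0.5, 0.5, 0.5, 0.5],
  "xyz": [
    [0, 0, 0.02],
    [0, 0, 0.05],
    [0, 0, 0.085],
    [0, 0, 0.1],
    [0.01, -0.034, 0.1],
    [0.02, -0.068, 0.1],
    [0.031, -0.103, 0.1],
    [0.041, -0.138, 0.1]
  ],
  "yaw": [0, 0, 0, 0, 0, -3, -7, -10]
}}

```text
time_s: 14.9
ee_pos: [493.4, 135.9, 134.4]
ee_rot: [180.0, -0.0, 1.3]
force: [-0.2, -0.1, -0.2]
gripper_width: 68.7
gripper_force: 0.0
```

Request:
{"fn": "send_rows", "kwargs": {
  "grip": [0.5, 0.5, 0.5, 0.5, 0.5, 0.5, 0.5, 0.5],
  "xyz": [
    [0.08, -0.275, 0],
    [0.08, -0.275, 0],
    [0.08, -0.275, 0],
    [0.08, -0.275, 0],
    [0.08, -0.275, 0],
    [0.08, -0.275, 0],
    [0.08, -0.275, 0],
    [0.08, -0.275, 0]
  ],
  "yaw": [-16, -16, -16, -16, -16, -16, -16, -16]
}}

```text
time_s: 15.57
ee_pos: [575.0, -144.1, 134.0]
ee_rot: [179.9, -0.2, -14.9]
force: [0.2, -0.8, -0.4]
gripper_width: 68.3
gripper_force: 0.0
```

Request:
{"fn": "send_rows", "kwargs": {
  "grip": [0.5, 0.5],
  "xyz": [
    [0, 0, 0],
    [0, 0, 0]
  ],
  "yaw": [0, 0]
}}

```text
time_s: 15.73
ee_pos: [572.6, -137.5, 133.8]
ee_rot: [-180.0, 0.1, -14.6]
force: [0.0, -0.2, -0.7]
gripper_width: 68.3
gripper_force: 0.0
```

```bash
python3 - <<'E'
from h import *
f=shot('wrist','w6.png'); s=env.state();print(s['ee_pos'],s['ee_rot'],s['time_s'])
shot('side','s6.png')
E
```

```text
[ 572.57808156 -136.83090066  133.9526456 ] [-1.79981390e+02  6.52746253e-02 -1.45757918e+01] 15.7833
```

View pics/w6.png

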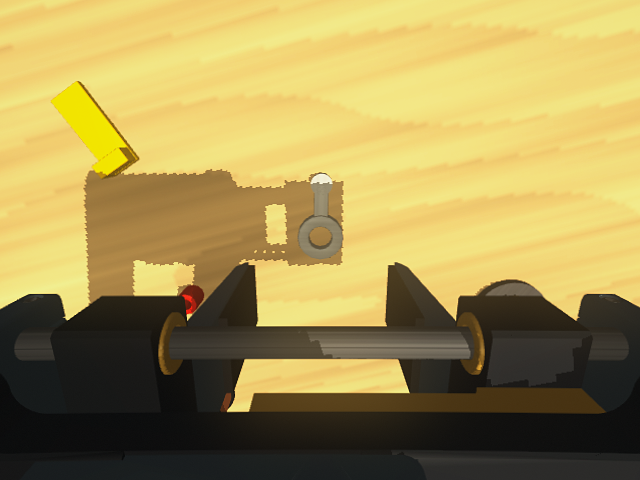

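The rotor's hub is at (320,237) and its tip at (321,180), in line with the tool.

```bash
python3 - <<'E'
from h import *
f=load('w6.png')
print(p2w(f,[(320,237)],11),p2w(f,[(320.5,238)],12)); a=p2w(f,[(320,237)],11)[0];b=p2w(f,[(321,181)],10)[0];print(b,np.degrees(np.arctan2(b[1]-a[1],b[0]-a[0])),np.linalg.norm(b-a))
E
```

```text
[[ 570.20078755 -135.55606039   11.        ]] [[ 569.49977682 -135.82111404   12.        ]]
[ 616.38685567 -148.50033429   10.        ] -15.656250859977447 47.97610983761732
```

Request:
{"fn": "send_rows", "kwargs": {
  "grip": [0.5, 0.5, 0.5, 0.5, 0.5, 0.5, 0.5],
  "xyz": [
    [-0.003, 0.002, -0.03],
    [-0.003, 0.002, -0.065],
    [-0.003, 0.002, -0.1],
    [-0.003, 0.002, -0.12],
    [-0.003, 0.002, -0.13],
    [-0.003, 0.002, -0.132],
    [-0.003, 0.002, -0.132]
  ],
  "yaw": [-1, -1, -1, -1, -1, -1, -1]
}}

```text
time_s: 16.42
ee_pos: [570.6, -135.1, 2.6]
ee_rot: [180.0, -0.0, -15.5]
force: [0.3, 0.8, -0.0]
gripper_width: 68.3
gripper_force: 0.0
```

Request:
{"fn": "send_rows", "kwargs": {
  "grip": [0.3, 0.1, -0.1, -0.4, -0.4, -0.4, -0.4, -0.4],
  "xyz": [
    [0, 0, 0],
    [0, 0, 0],
    [0, 0, 0],
    [0, 0, 0],
    [0, 0, 0],
    [0, 0, 0],
    [0, 0, 0],
    [0, 0, 0]
  ],
  "yaw": [0, 0, 0, 0, 0, 0, 0, 0],
  "grip_force": 30
}}

```text
time_s: 17.08
ee_pos: [570.6, -136.0, 2.9]
ee_rot: [180.0, -0.1, -15.6]
force: [-1.2, -0.1, 5.7]
gripper_width: 38.9
gripper_force: 30.0
```

Request:
{"fn": "send_rows", "kwargs": {
  "grip": [-0.4, -0.4, -0.4, -0.4, -0.4, -0.4, -0.4],
  "xyz": [
    [0, 0, 0.005],
    [0, 0, 0.02],
    [0, 0, 0.04],
    [0, 0, 0.065],
    [0, 0, 0.09],
    [0, 0, 0.112],
    [0, 0, 0.12]
  ],
  "yaw": [0, 0, 0, 0, 0, 0, 0]
}}

```text
time_s: 17.67
ee_pos: [571.7, -136.3, 125.3]
ee_rot: [180.0, -0.3, -15.6]
force: [1.8, -0.5, -1.0]
gripper_width: 38.5
gripper_force: 30.0
```

Request:
{"fn": "send_rows", "kwargs": {
  "grip": [-0.4, -0.4, -0.4, -0.4, -0.4, -0.4, -0.4, -0.4],
  "xyz": [
    [-0.003, 0.009, 0],
    [-0.008, 0.027, 0],
    [-0.014, 0.047, 0],
    [-0.02, 0.068, 0],
    [-0.026, 0.089, 0],
    [-0.031, 0.11, 0],
    [-0.037, 0.131, 0],
    [-0.043, 0.152, 0]
  ],
  "yaw": [1, 2, 4, 5, 7, 8, 9, 10]
}}

```text
time_s: 18.33
ee_pos: [524.9, 17.7, 120.0]
ee_rot: [180.0, 0.2, -5.5]
force: [1.0, 0.0, -0.5]
gripper_width: 38.9
gripper_force: 30.0
```

Request:
{"fn": "send_rows", "kwargs": {
  "grip": [-0.4, -0.4, -0.4, -0.4, -0.4, -0.4, -0.4, -0.4],
  "xyz": [
    [-0.006, 0.021, 0],
    [-0.012, 0.042, 0],
    [-0.018, 0.063, 0],
    [-0.024, 0.084, 0],
    [-0.03, 0.105, 0],
    [-0.036, 0.126, 0],
    [-0.042, 0.147, 0],
    [-0.048, 0.168, 0]
  ],
  "yaw": [2, 3, 5, 6, 8, 9, 11, 12]
}}

```text
time_s: 19.0
ee_pos: [476.8, 185.1, 120.1]
ee_rot: [180.0, 0.2, 6.5]
force: [-0.8, 0.0, -1.0]
gripper_width: 38.9
gripper_force: 30.0
```

Request:
{"fn": "send_rows", "kwargs": {
  "grip": [-0.4, -0.4, -0.4, -0.4, -0.4, -0.4, -0.4, -0.4],
  "xyz": [
    [-0.006, 0.021, 0],
    [-0.012, 0.042, 0],
    [-0.018, 0.062, 0],
    [-0.023, 0.078, 0],
    [-0.026, 0.088, 0],
    [-0.027, 0.091, 0],
    [-0.027, 0.091, 0],
    [-0.027, 0.091, 0]
  ],
  "yaw": [2, 3, 5, 6, 8, 8, 8, 8]
}}

```text
time_s: 19.67
ee_pos: [451.8, 274.5, 121.5]
ee_rot: [179.9, 0.1, 14.4]
force: [0.9, -0.7, -0.4]
gripper_width: 38.9
gripper_force: 30.0
```

Request:
{"fn": "send_rows", "kwargs": {
  "grip": [-0.4, -0.4, -0.4, -0.4],
  "xyz": [
    [0, 0, -0.01],
    [0, 0, -0.02],
    [0, 0, -0.02],
    [0, 0, -0.02]
  ],
  "yaw": [0, 0, 0, 0]
}}

```text
time_s: 20.0
ee_pos: [451.6, 274.2, 101.0]
ee_rot: [180.0, 0.1, 14.3]
force: [0.4, 0.4, -0.8]
gripper_width: 38.6
gripper_force: 30.0
```

```bash
python3 - <<'E'
from h import *
f=shot('wrist','w7.png'); s=env.state();print(s['ee_pos'],s['ee_rot'],s['force'],s['time_s'])
f=shot('side','s7.png')
c=lambda f,y,x:cv2.resize(f['frame'][y:y+150,x:x+200,::-1],(800,600),interpolation=cv2.INTER_CUBIC)
cv2.imwrite('pics/c7.png',np.vstack([cv2.resize(load('w7.png')['frame'][170:420,120:520,::-1],(600,300)),cv2.resize(f['frame'][100:200,180:380,::-1],(600,300),interpolation=cv2.INTER_CUBIC)]))
E
```

```text
[452.05337185 274.61807666 101.61693403] [1.79974564e+02 6.39735067e-02 1.43463340e+01] [ 0.51714007 -0.14089635 -0.25646059] 20.05
```

View pics/c7.png

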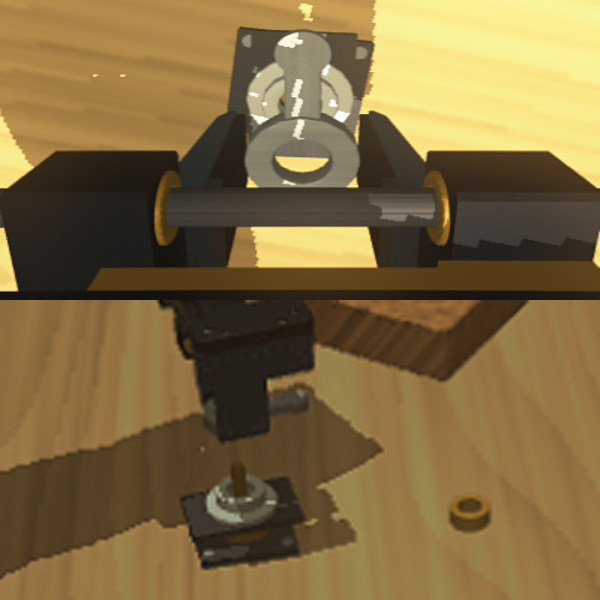

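The rotor is in the grip with its hole at about (321,301) and its tip at (321,208). The plate and bushing sit flat on the anvil with the pin through them.

```bash
python3 - <<'E'
from h import *
f=load('w7.png')
a=p2w(f,[(321,301.5)],111)[0]; print(a)
for z in (90,100,104,109,114): b=p2w(f,[(321,207)],z)[0]; print(z,b.round(1),np.linalg.norm((b-a)[:2]).round(1))
E
```

```text
[453.24383231 274.41895488 111.        ]
90 [495.6 285.2  90. ] 43.7
100 [497.5 285.7 100. ] 45.7
104 [498.3 285.9 104. ] 46.5
109 [499.2 286.2 109. ] 47.5
114 [500.2 286.4 114. ] 48.4
```

Request:
{"fn": "send_rows", "kwargs": {
  "grip": [-0.4, -0.4, -0.4, -0.4, -0.4, -0.4, -0.4, -0.4],
  "xyz": [
    [-0.0005, 0.0005, -0.008],
    [-0.0005, 0.0005, -0.018],
    [-0.0005, 0.0005, -0.028],
    [-0.0005, 0.0005, -0.038],
    [-0.0005, 0.0005, -0.048],
    [-0.0005, 0.0005, -0.054],
    [-0.0005, 0.0005, -0.054],
    [-0.0005, 0.0005, -0.054]
  ],
  "yaw": [0, 0, 0, 0, 0, 0, 0, 0]
}}

```text
time_s: 20.77
ee_pos: [451.5, 275.6, 47.6]
ee_rot: [180.0, 0.1, 14.4]
force: [0.3, 0.2, 0.3]
gripper_width: 38.9
gripper_force: 30.0
```

Request:
{"fn": "send_rows", "kwargs": {
  "grip": [-0.4, -0.4, -0.4, -0.4, -0.4],
  "xyz": [
    [0, 0, -0.001],
    [0, 0, -0.002],
    [0, 0, -0.003],
    [0, 0, -0.0035],
    [0, 0, -0.0035]
  ],
  "yaw": [0, 0, 0, 0, 0]
}}

```text
time_s: 21.18
ee_pos: [451.8, 275.8, 45.0]
ee_rot: [-180.0, -0.0, 14.4]
force: [0.2, 0.4, 0.0]
gripper_width: 38.9
gripper_force: 30.0
```

Request:
{"fn": "send_rows", "kwargs": {
  "grip": [-0.4, -0.4, -0.4],
  "xyz": [
    [0, 0, -0.0005],
    [0, 0, -0.0005],
    [0, 0, -0.0005]
  ],
  "yaw": [0, 0, 0]
}}

```text
time_s: 21.43
ee_pos: [451.8, 275.8, 44.9]
ee_rot: [-180.0, -0.0, 14.4]
force: [-1.3, -0.7, 5.6]
gripper_width: 39.0
gripper_force: 30.0
```

Request:
{"fn": "send_rows", "kwargs": {
  "grip": [-0.1, 0.3, 0.5, 0.5, 0.5],
  "xyz": [
    [0, 0, 0],
    [0, 0, 0],
    [0, 0, 0],
    [0, 0, 0],
    [0, 0, 0]
  ],
  "yaw": [0, 0, 0, 0, 0]
}}

```text
time_s: 21.85
ee_pos: [451.6, 275.6, 43.9]
ee_rot: [180.0, 0.0, 14.4]
force: [-0.0, -0.5, -0.0]
gripper_width: 64.8
gripper_force: 0.0
```

Request:
{"fn": "send_rows", "kwargs": {
  "grip": [0.5, 0.5, 0.5, 0.5, 0.5, 0.5, 0.5, 0.5],
  "xyz": [
    [0, 0, 0.015],
    [0, 0, 0.04],
    [0, 0, 0.07],
    [0, 0, 0.085],
    [0.035, -0.001, 0.085],
    [0.07, -0.001, 0.085],
    [0.105, -0.002, 0.085],
    [0.14, -0.003, 0.085]
  ],
  "yaw": [0, 0, 0, 0, 0, 0, 0, 0]
}}

```text
time_s: 22.52
ee_pos: [593.0, 272.6, 129.3]
ee_rot: [180.0, -0.0, 14.4]
force: [0.4, 0.8, 0.7]
gripper_width: 68.0
gripper_force: 0.0
```

Request:
{"fn": "send_rows", "kwargs": {
  "grip": [0.5, 0.5, 0.5, 0.5],
  "xyz": [
    [0.022, 0, 0],
    [0.022, 0, 0],
    [0.022, 0, 0],
    [0.022, 0, 0]
  ],
  "yaw": [0, 0, 0, 0]
}}

```text
time_s: 22.85
ee_pos: [612.6, 272.5, 128.5]
ee_rot: [180.0, 0.1, 14.4]
force: [0.5, 0.5, 0.6]
gripper_width: 68.2
gripper_force: 0.0
```

```bash
python3 - <<'E'
from h import *
f=shot('wrist','w8.png'); s=env.state();print(s['ee_pos'],s['ee_rot'],s['time_s'])
g=shot('side','s8.png')
cv2.imwrite('pics/c8.png',np.vstack([cv2.resize(f['frame'][120:420,120:520,::-1],(400,300)),cv2.resize(g['frame'][110:210,190:323,::-1],(400,300),interpolation=cv2.INTER_CUBIC)]))
hsv=cv2.cvtColor(f['frame'],cv2.COLOR_RGB2HSV)
m=(hsv[...,1]>165); x0,y0,x1,y1=290,200,360,262
c=max(cv2.findContours(m[y0:y1,x0:x1].astype(np.uint8),cv2.RETR_EXTERNAL,cv2.CHAIN_APPROX_NONE)[0],key=len)
h=c.reshape(-1,2)+[x0,y0]; W=p2w(f,h+0.,14)[:,:2].astype(np.float32)
print(cv2.minEnclosingCircle(W),h.min(0),h.max(0))
E
```

```text
[612.39859944 272.60988277 128.85647883] [1.79992117e+02 9.26917436e-02 1.44080559e+01] 22.9
((616.73095703125, 273.2266845703125), 15.57668685913086) [304 214] [337 249]
```

View pics/c8.png

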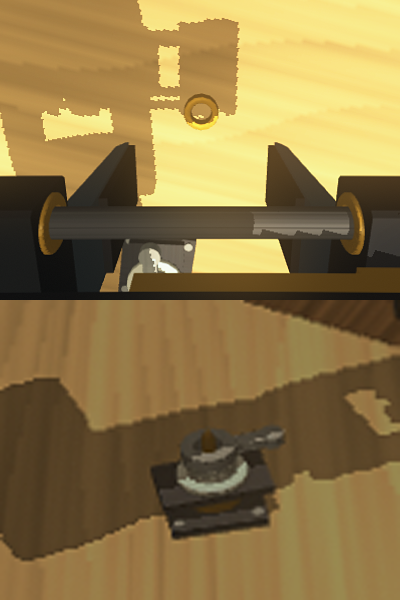

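The rotor sits flat on the bushing with the pin visible through it, and the collar is at (320,231) in the full picture.

Request:
{"fn": "send_rows", "kwargs": {
  "grip": [0.3, 0.2, 0.2, 0.2, 0.2, 0.2, 0.2],
  "xyz": [
    [0.0015, 0, -0.03],
    [0.0015, 0, -0.065],
    [0.0015, 0, -0.095],
    [0.0015, 0, -0.115],
    [0.0015, 0, -0.124],
    [0.0015, 0, -0.126],
    [0.0015, 0, -0.126]
  ],
  "yaw": [0, 0, 0, 0, 0, 0, 0]
}}

```text
time_s: 23.53
ee_pos: [615.0, 273.0, 3.7]
ee_rot: [180.0, -0.0, 14.4]
force: [0.2, 0.9, 0.8]
gripper_width: 54.6
gripper_force: 0.0
```

Request:
{"fn": "send_rows", "kwargs": {
  "grip": [0.1, 0, -0.2, -0.5, -0.5, -0.5, -0.5, -0.5],
  "xyz": [
    [0, 0, 0],
    [0, 0, 0],
    [0, 0, 0],
    [0, 0, 0],
    [0, 0, 0],
    [0, 0, 0],
    [0, 0, 0],
    [0, 0, 0]
  ],
  "yaw": [0, 0, 0, 0, 0, 0, 0, 0],
  "grip_force": 20
}}

```text
time_s: 24.2
ee_pos: [615.5, 272.8, 3.9]
ee_rot: [-180.0, -0.1, 14.4]
force: [-0.4, -0.0, 5.4]
gripper_width: 28.5
gripper_force: 20.0
```

Request:
{"fn": "send_rows", "kwargs": {
  "grip": [-0.5, -0.5, -0.5],
  "xyz": [
    [0, 0, 0],
    [0, 0, 0],
    [0, 0, 0]
  ],
  "yaw": [0, 0, 0]
}}

```text
time_s: 24.45
ee_pos: [615.5, 272.8, 3.9]
ee_rot: [-180.0, -0.1, 14.4]
force: [-0.1, 0.1, 5.9]
gripper_width: 28.5
gripper_force: 20.0
```

Request:
{"fn": "send_rows", "kwargs": {
  "grip": [-0.5, -0.5, -0.5, -0.5, -0.5, -0.5, -0.5],
  "xyz": [
    [0, 0, 0.005],
    [0, 0, 0.02],
    [0, 0, 0.04],
    [0, 0, 0.065],
    [0, 0, 0.09],
    [0, 0, 0.105],
    [0, 0, 0.11]
  ],
  "yaw": [0, 0, 0, 0, 0, 0, 0]
}}

```text
time_s: 25.03
ee_pos: [616.5, 273.2, 116.2]
ee_rot: [-180.0, -0.3, 14.4]
force: [-0.0, -0.2, 0.5]
gripper_width: 28.4
gripper_force: 20.0
```

Request:
{"fn": "send_rows", "kwargs": {
  "grip": [-0.5, -0.5, -0.5, -0.5, -0.5, -0.5, -0.5, -0.5],
  "xyz": [
    [-0.01, 0, 0],
    [-0.03, 0, 0],
    [-0.055, 0.001, 0],
    [-0.083, 0.001, 0],
    [-0.111, 0.002, 0],
    [-0.138, 0.002, 0],
    [-0.156, 0.0025, 0],
    [-0.163, 0.0025, 0]
  ],
  "yaw": [0, 0, 0, 0, 0, 0, 0, 0]
}}

```text
time_s: 25.7
ee_pos: [447.4, 273.9, 111.4]
ee_rot: [179.9, 0.4, 14.5]
force: [-0.5, 0.1, -0.2]
gripper_width: 28.3
gripper_force: 20.0
```

Request:
{"fn": "send_rows", "kwargs": {
  "grip": [-0.5, -0.5, -0.5, -0.5, -0.5],
  "xyz": [
    [0, 0, 0],
    [0, 0, -0.01],
    [0, 0, -0.01],
    [0, 0, -0.01],
    [0, 0, -0.01]
  ],
  "yaw": [0, 0, 0, 0, 0]
}}

```text
time_s: 26.12
ee_pos: [452.9, 275.1, 102.6]
ee_rot: [180.0, 0.0, 14.3]
force: [-1.1, -0.4, 0.1]
gripper_width: 28.4
gripper_force: 20.0
```

```bash
python3 - <<'E'
from h import *
f=shot('wrist','w9.png'); s=env.state();print(s['ee_pos'],s['ee_rot'],s['force'],s['time_s'])
cv2.imwrite('pics/c9.png',cv2.resize(f['frame'][170:370,220:420,::-1],(600,600),interpolation=cv2.INTER_CUBIC))
t=s['ee_pos']; print(w2p(f,[(t[0],t[1],t[2]+10.5)]),p2w(f,[(320,300)],t[2]+10.5))
E
```

```text
[452.88784688 275.1164697  102.80813771] [1.79988422e+02 9.74127906e-03 1.43499178e+01] [-0.11262452  0.38790025 -0.58299978] 26.1667
[[320.42701771 305.17650792]] [[455.5728639  276.02166836 113.30813771]]
```

View pics/c9.png

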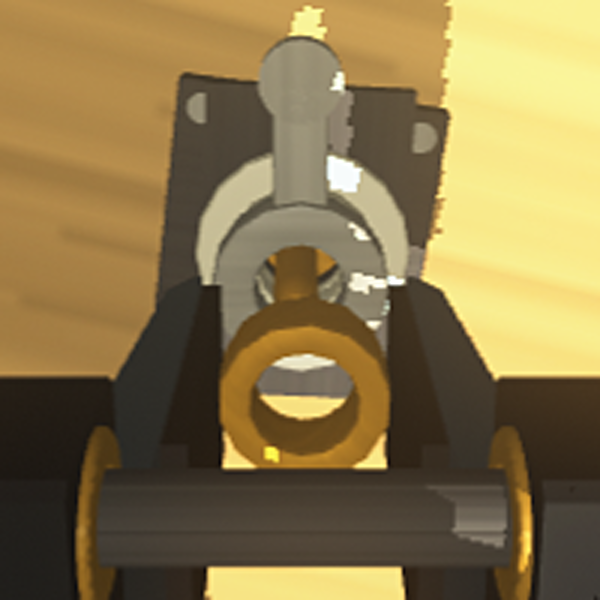

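The collar is held level and its rim centre is at full-picture row 304.5, where the TCP predicts 305, so it is centred. Lowering it.

Request:
{"fn": "send_rows", "kwargs": {
  "grip": [-0.5, -0.5, -0.5, -0.5, -0.5, -0.5, -0.5, -0.5],
  "xyz": [
    [0, 0, -0.008],
    [0, 0, -0.016],
    [0, 0, -0.024],
    [0, 0, -0.031],
    [0, 0, -0.037],
    [0, 0, -0.042],
    [0, 0, -0.043],
    [0, 0, -0.043]
  ],
  "yaw": [0, 0, 0, 0, 0, 0, 0, 0]
}}

```text
time_s: 26.83
ee_pos: [451.9, 275.1, 59.7]
ee_rot: [180.0, 0.0, 14.4]
force: [0.3, -0.4, -0.1]
gripper_width: 28.4
gripper_force: 20.0
```

Request:
{"fn": "send_rows", "kwargs": {
  "grip": [-0.5, -0.5, -0.5, -0.5],
  "xyz": [
    [0, 0, -0.001],
    [0, 0, -0.002],
    [0, 0, -0.0027],
    [0, 0, -0.0027]
  ],
  "yaw": [0, 0, 0, 0]
}}

```text
time_s: 27.17
ee_pos: [452.4, 275.3, 57.9]
ee_rot: [-180.0, -0.0, 14.4]
force: [-0.7, -0.6, 1.8]
gripper_width: 28.6
gripper_force: 20.0
```

Light contact. I'll release, lift straight up and move clear.

Request:
{"fn": "send_rows", "kwargs": {
  "grip": [-0.3, 0, 0.2, 0.3, 0.3, 0.3],
  "xyz": [
    [0, 0, 0],
    [0, 0, 0],
    [0, 0, 0],
    [0, 0, 0],
    [0, 0, 0],
    [0, 0, 0]
  ],
  "yaw": [0, 0, 0, 0, 0, 0]
}}

```text
time_s: 27.67
ee_pos: [452.1, 275.2, 57.4]
ee_rot: [180.0, 0.0, 14.4]
force: [-1.0, -0.4, 0.1]
gripper_width: 58.9
gripper_force: 0.0
```

Request:
{"fn": "send_rows", "kwargs": {
  "grip": [0.3, 0.3, 0.3, 0.3, 0.3, 0.3, 0.3, 0.3],
  "xyz": [
    [0, 0, 0.01],
    [0, 0, 0.03],
    [0, 0, 0.06],
    [0, 0, 0.09],
    [-0.01, -0.02, 0.12],
    [-0.02, -0.04, 0.13],
    [-0.02, -0.04, 0.13],
    [-0.02, -0.04, 0.13]
  ],
  "yaw": [0, 0, 0, 0, 0, 0, 0, 0]
}}

```text
time_s: 28.33
ee_pos: [432.3, 235.0, 188.9]
ee_rot: [-180.0, -0.2, 14.3]
force: [0.0, 0.1, 0.4]
gripper_width: 59.4
gripper_force: 0.0
```

```bash
python3 - <<'E'
from h import *
f=shot('wrist','w10.png'); s=env.state();print(s['ee_pos'],s['force'],s['time_s'])
g=shot('side','s10.png')
w=w2p(f,[(452,275.5,40)])[0].astype(int);x,y=max(0,w[0]-70),max(0,w[1]-60)
cv2.imwrite('pics/c10.png',np.vstack([cv2.resize(f['frame'][y:y+105,x:x+140,::-1],(400,300),interpolation=cv2.INTER_CUBIC),cv2.resize(g['frame'][110:210,190:323,::-1],(400,300),interpolation=cv2.INTER_CUBIC)]))
E
```

```text
[432.22055005 235.24634352 187.92741419] [-0.14964133 -0.65122163 -0.76446959] 28.3833
```

View pics/c10.png

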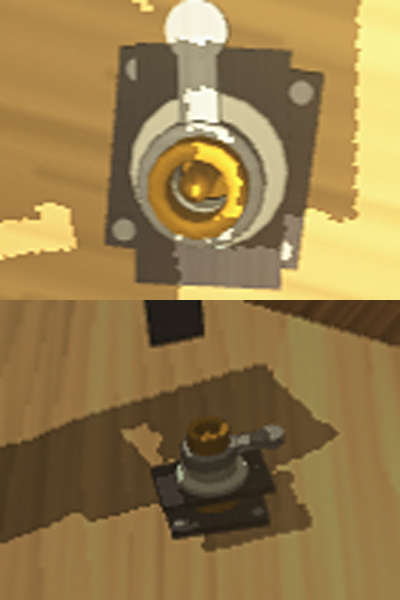

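The collar is on top with the pin tip inside it, every layer is flat, and the gripper is clear. Handing in.

```bash
python3 -c "
from workcell import env
print(env.job_done())"
```

```text
the job is handed in; nothing more can be done
None
```

The plate, bushing, rotor and collar are stacked flat, in that order, over the tall pin. Everything is released and I did not touch the short-pin anvil or the three bystanders. I handed the job in at about 28 s; the hand-in gave no verdict.

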